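Unclip the parts tote and put the valve manifold away

TASK

Put the loose valve manifold away in the clipped grey tote: first flip both steel clips fully open off the ends of the lid, then lift the lid off and lay it gently, right way up, in the middle of the white board. Then lay the manifold flat on the floor of the tote without dropping it, leave the tote open, and do not disturb the meter, beaker or jar.

Things in the scene. Friction and masses are not known exactly. Their poses are not given: they have to be found in the camera images.
- tote_floor (a point): Centre of the inner floor of the grey plastic tote, 15 mm above the bench. The tote is fixed to the bench, 150 mm along its own x, 180 mm along its own y, rim 75 mm above the bench; walls 5 mm thick, so inside it is 140 by 170 mm and 60 mm deep. The clips are at its two y ends. z is up.
- clip_a (a joint): Hinge of the sprung steel bale clip at the tote's +y end, rad. 0 = shut (upright, hook over the lid's edge); grows as its top swings outward; 1.9 = fully open. An over-centre spring holds it shut below 0.6 and throws it open beyond. Pushing the tab over takes about 2 N. Hinge line 99 mm from the tote's middle, 45 mm above the bench; the clip reaches 83 mm from it.
- clip_b (a joint): Hinge of the sprung steel bale clip at the tote's -y end, rad. 0 = shut (upright, hook over the lid's edge); grows as its top swings outward; 1.9 = fully open. An over-centre spring holds it shut below 0.6 and throws it open beyond. Pushing the tab over takes about 2 N. Hinge line 99 mm from the tote's middle, 45 mm above the bench; the clip reaches 83 mm from it.
- clip_a_tab (a point): Middle of the inner (lid-side) face of the upright thumb tab of clip_a. When shut: 107 mm above the bench; tab 50 mm wide along the tote's x, 4 mm thick, standing clear from 89 to 128 mm above the bench; below it the hook reaches 14 mm inward over the lid's edge, its top 89 mm above the bench. Its own y points outward, away from the lid.
- clip_b_tab (a point): The same point on clip_b (tote's -y end). Its own y points outward, away from the lid, when shut.
- lid_handle (a point): Centre of the bar handle of the loose grey lid. The bar runs along its own x: 96 mm long, 14 mm thick (y), 20 mm high; its centre is 26 mm above the lid's top, 40 mm above the lowest edge of the rim under the lid. Lid 158 by 188 mm (x by y), 0.3 kg; on the tote its top is 83 mm above the bench and its axes match the tote's. z is up.
- lid: The lid itself; origin 40 mm below the handle's centre, in the plane of the lowest edge of its rim.
- board_top (a point): Centre of the upper face of the white plastic bench board, fixed flat on the bench, 200 by 230 by 6 mm (x by y by z).
- board: The same board; origin at the centre of its underside.
- manifold_center (a point): Centre of the white valve manifold's square bar, 116 by 26 by 26 mm, long along its own x, lying on the bench (this point 13 mm up, z up), 0.15 kg. A pipe stub at each end makes it 140 mm long; a tap stands near each end, up to 31 mm above this point, from 26 to 56 mm either side of the middle. The middle 50 mm is bare for gripping across its 26 mm width.
- manifold: The same manifold; origin at the centre of its underside.
- tote: The tote; origin at the centre of its underside on the bench.
- meter: Bystander: yellow hand-held meter lying on the bench, 150 by 80 by 30 mm; origin at the centre of its underside.
- beaker: Bystander: glass beaker, 70 mm across and 90 mm high; origin at the centre of its underside.
- jar: Bystander: closed white jar, 72 mm across and 100 mm high; origin at the centre of its underside.
Not all that is in view belongs to the job. Of the things that look like the manifold, the middle-sized one is meant. There is more than one size of the tote; the job needs the larger.

How it is judged:
On the way, in this order (a step that is already met when the one before it is completed fails the run):
1. both clips are flipped fully open while the lid is still on the tote (value of joint each of clip_a, clip_b above 1.5 rad and not (z of lid_handle in the frame of tote_floor above 0.109 m)), for 0.2 s.
2. the lid lies flat, right way up, in the middle of the board (horizontal distance between lid_handle and board_top below 0.05 m and angle between lid_handle's own z axis and vertical below 0.08 rad and contact force between lid and board above 0.8 N), for 0.2 s.
At the end, for the whole second after the job is handed in: Both clips open (over 1.5 rad); lid at rest flat (within 0.08 rad), right way up on the board, its middle within 50 mm of the board's; manifold at rest, lying flat (within 0.15 rad) on the tote floor, its centre inside the walls and under 30 mm above the floor (all of step 2 and value of joint each of clip_a, clip_b above 1.5 rad and x of manifold_center in the frame of tote_floor between -0.07 and 0.07 m and y of manifold_center in the frame of tote_floor between -0.085 and 0.085 m and z of manifold_center in the frame of tote_floor below 0.03 m and angle between manifold_center's own x axis and vertical between 1.42 and 1.72 rad and linear speed of each of lid, manifold below 0.02 m/s); the robot touches nothing.
It fails at once if the lid is raised off the tote while a clip is not open (z of lid_handle in the frame of tote_floor above 0.109 m and value of joint any of clip_a, clip_b below 1.2 rad).
It fails at once if the lid is dropped onto the board (reaches it faster than 0.6 m/s) (horizontal distance between lid_handle and board_top below 0.12 m and z of lid_handle in the frame of board_top below 0.08 m and linear speed of lid above 0.6 m/s).
It fails at once if the manifold is dropped into the tote (falls in faster than 0.6 m/s) (x of manifold_center in the frame of tote_floor between -0.07 and 0.07 m and y of manifold_center in the frame of tote_floor between -0.085 and 0.085 m and z of manifold_center in the frame of tote_floor below 0.05 m and linear speed of manifold above 0.6 m/s).
It fails at once if the meter, beaker or jar is moved by more than 30 mm (distance of any of meter, beaker, jar from where it was at the start of the episode above 0.03 m).
It also fails if it takes over 67 s, if anything falls off the work surface, if the arm or the gripper's body presses on something with over 40 N, if the wrist force passes 120 N, or if a joint passes its speed limit or range.

ROBOT

A 6-joint arm with a two-finger parallel gripper is mounted at the origin on the work surface. World frame = base frame: x ahead of the robot, y to its left, z up, the work surface at z = 0. Lengths are in m, angles in rad, forces in N, time in s.
With the tool pointing down it reaches from about 0.2 to 0.875 m from the base axis. Payload 3.4 kg.
Tool frame: the origin (TCP) lies midway between the tips of the shut fingers; the grasp point (between the pads) lies 19 mm behind it; z points along the fingers, y is the line along which they close (so a half turn about z gives the same grasp; the last joint's range is limited). The gripper opens to 94 mm and grips with 3 to 60 N. Pads are 16 mm wide; open, the fingers measure 119 mm over their backs; the gripper's body (75 mm by 177 mm) begins 78 mm behind the grasp point.
Start: joints at [1.141, 0.276, 1.505, -0, 1.361, -0.121], TCP at [0.175, 0.548, 0.205] pointing down, gripper open.
Joint ranges: [-2.89, 2.89], [-0.75, 2.08], [0.22, 2.7], [-1.18, 4.32], [0.11, 2.71], [-2.7, 2.7]. Speed limits (rad/s): [2.57, 2.57, 3.14, 3.14, 3.14, 3.14].

INTERFACE

Orientations are given as a unit quaternion [w, x, y, z].
In Python, from bench import robot gives the robot as it stands. The module is installed in compiled form; this text tells all that it offers.
- The arm moves only by the tool arm_command, never from a script. Its argument "series" is a list of rows, each a list of 3 entries, a list of its own where there are three numbers: the opening, from 0 (shut) to 1 (fully open), then the shift along the world's x, y, z in mm, then the turn, a rotation vector about the world's x, y, z in rad. In form: [[claw, [x, y, z], [wx, wy, wz]], ...]. A call has 1 to 5 rows; each row is the pose to reach, as a shift and turn from the pose commanded when the call began; what a row does not reach only later rows make up. A row lasts 1/10 s, in which the tool goes at most 50 mm and 8.59 degrees, less where a joint would pass 70% of its speed; a pose out of reach is approached as far as the arm can. A call with a gripper value outside its range is refused whole. The fingers move at their own pace and stop on an object; "squeeze" is the grip in N (left out, the last holds). Time passes only in rows, so rows that repeat a pose let the fingers close. It gives the time, the measured TCP pose, the force, the opening and the grip force at its end, in the units of the state.
- robot.get_state(): the state, without advancing time (a new reading comes with each control period).
- robot.get_image(name): name is "side" or "top"; returns a dict with "image" (480x640x3 uint8, red, green, blue), "intrinsics" (3x3 intrinsics, pixels), "position" and "attitude" of the camera in the world. Camera axes: x right, y down, z forward; pixel columns grow to the right and rows downward; lengths in m; the calibration is good to about 2 mm. A picture is of the moment at which its call begins. There is no depth.
- robot.close_job(): hands the job in; it is judged then, once.
Trained networks look in a picture, given as the dict that the camera call returned (one of the last four; its "shot" number tells which), for a name from the list of things; names that differ only in an ending like _2 or _b are one class to them, and where a whole thing is asked for, a point or a joint stands for the part that bears it (a point fixed in the world has none). Each returns a list of dicts, best first, with "conf" (0 to 1); they miss things now and then, are a little off and sometimes report something else, mostly with a low value. They report only what shows in the picture. A call takes as long as a camera call. They do not tell look-alikes from the thing itself.
- robot.silhouettes(picture, thing): "mask" (480x640 bool, what is visible of it) and "box" ([left, top, width, height] in pixels, round what is visible of it).
- robot.landmark_of(picture, thing): "point" ([column, row] in pixels: a listed point, or the origin of a listed thing).
The state is a dict: "time": time; "qpos": joint angles; "qvel": joint speeds; "joint_torque": joint torques, N m; "ee_pos": TCP position; "ee_rot": TCP orientation; "wrist_force": force on the tool from outside, world axes, zero at the start; "moment": the same for the moment, N m; "grip_width": finger opening in m; "gripper_force": force on a finger pad.
Only numpy, scipy, OpenCV 4.12 (cv2) and the standard library are available. Lean on these libraries where they do the work, as an engineer would, in place of code of your own. Each camera call takes 0.05 s, during which the arm holds its last target. There are 200 camera calls.

## Working session

There is one attempt and no reset: what is moved stays moved. The work goes in short steps, Python scripts to look and compute and a tool call to move; the robot and the scene stay as the last step left them, time stands still between calls to the robot, and variables do not carry over. Pictures are saved under pics/ and viewed, at most 10 in all, crops included, and the job is handed in when it is done.

Besides the shell and the picture viewer there is one more tool, called as name(argument=value, ...), one argument or row to a line, values as JSON. arm_command: Moves the arm, as the interface text tells. Its arguments: {"type":"object","properties":{"series":{"type":"array","items":{"type":"array"}},"squeeze":{"type":"number"}},"required":["series"]}

```bash
mkdir -p pics
cat > h.py <<'E'
import numpy as np,cv2
from scipy.spatial.transform import Rotation as R
from bench import robot
def rotm(a):
    a=np.array(a,float)
    return a if a.shape==(3,3) else R.from_quat(a[[1,2,3,0]]).as_matrix()
def ray(p,uv,z):
    K=np.array(p["intrinsics"]);d=rotm(p["attitude"])@np.linalg.inv(K)@np.array([uv[0],uv[1],1.])
    c=np.array(p["position"]);return c+d*(z-c[2])/d[2]
def proj(p,X):
    q=np.array(p["intrinsics"])@rotm(p["attitude"]).T@(np.array(X)-p["position"]);return q[:2]/q[2]
def save(p,n):cv2.imwrite(f"pics/{n}.png",p["image"][:,:,::-1])
E
cat > a.py <<'E'
from h import *
np.set_printoptions(precision=3,suppress=True)
Z=dict(lid_handle=.109,clip_a_tab=.107,board_top=.006,manifold_center=.013,tote=0,meter=0,beaker=0,jar=0)
ims=[]
for n in("top","side"):
    p=robot.get_image(n);save(p,n+"0");ims.append(p["image"][:,:,::-1])
    print(n,p["position"],p["attitude"],p["intrinsics"][0])
    for t,z in Z.items():
        for d in robot.landmark_of(p,t):
            if d["conf"]>.2:print(t,round(d["conf"],2),np.array(d["point"]),ray(p,d["point"],z))
print(robot.get_state())
E
python3 a.py
```

```text
top [0.387 0.003 1.238] [-0.062  0.706 -0.704  0.048] [532.813   0.    320.037]
lid_handle 0.64 [227.7 233.4] [0.575 0.224 0.109]
clip_a_tab 0.71 [216.9 140.9] [0.784 0.256 0.107]
clip_a_tab 0.52 [188.2 229.7] [0.584 0.311 0.107]
board_top 0.81 [426.8 240.9] [ 0.575 -0.222  0.006]
manifold_center 0.79 [371.9 350.1] [ 0.326 -0.091  0.013]
manifold_center 0.69 [246.1 346.3] [0.332 0.193 0.013]
manifold_center 0.62 [326.6 301.4] [0.434 0.011 0.013]
manifold_center 0.43 [230.7 230.9] [0.597 0.236 0.013]
tote 0.57 [246.3 157.3] [0.78  0.207 0.   ]
meter 0.71 [319.2 160.9] [0.771 0.03  0.   ]
beaker 0.59 [530.6 334.2] [ 0.362 -0.452  0.   ]
jar 0.4 [527.5 333.3] [ 0.364 -0.445  0.   ]
side [-0.198 -0.768  1.046] [-0.384  0.843 -0.339  0.161] [529.752   0.    321.274]
lid_handle 0.6 [275.6 203.4] [0.575 0.209 0.109]
clip_a_tab 0.47 [254.2 185.6] [0.588 0.325 0.107]
clip_a_tab 0.46 [317.6 177.9] [0.758 0.222 0.107]
board_top 0.8 [388.  307.6] [ 0.581 -0.229  0.006]
manifold_center 0.88 [286.1 280.6] [0.449 0.024 0.013]
manifold_center 0.6 [214.2 265.6] [0.342 0.207 0.013]
manifold_center 0.5
[... 160 characters left out ...]
 -0.445  0.   ]
beaker 0.86 [397.8 417.7] [ 0.358 -0.448  0.   ]
beaker 0.32 [256.5 185.4] [0.684 0.445 0.   ]
jar 0.79 [179.3 230.4] [0.362 0.42  0.   ]
jar 0.71 [285.8 281.7] [0.454 0.031 0.   ]
jar 0.58 [361.2 231.2] [0.765 0.035 0.   ]
{'time': 0.9, 'qpos': array([ 1.141,  0.276,  1.505,  0.   ,  1.361, -0.121]), 'qvel': array([-0.002,  0.001, -0.001,  0.001,  0.   ,  0.   ]), 'joint_torque': array([ -0.   , -40.445, -23.75 ,   0.07 ,   0.025,  -0.   ]), 'ee_pos': array([0.175, 0.548, 0.205]), 'ee_rot': array([-0.   ,  0.154,  0.988,  0.   ]), 'wrist_force': array([ 0.62 , -0.113,  0.119]), 'moment': array([-0.031, -0.024, -0.004]), 'gripper_force': 0.0, 'grip_width': 0.0940017315040761}
```

View pics/top0.png

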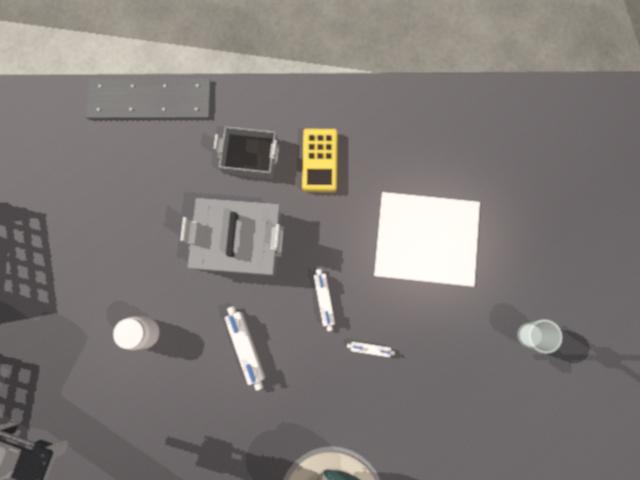

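View pics/side0.png

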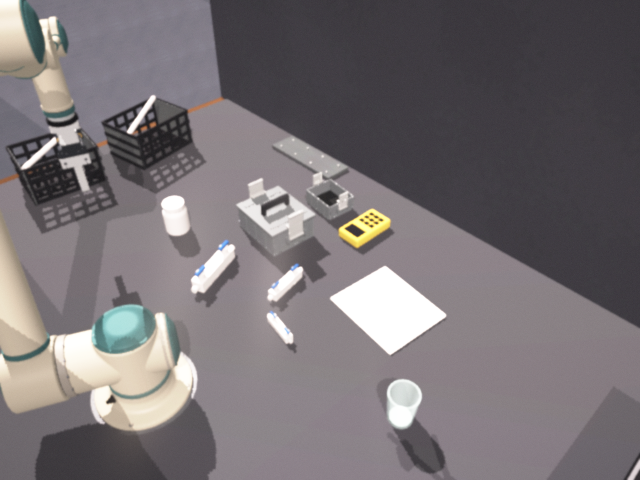

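Look-alikes for the manifold are the large one at top pixel (245,347), the middle one at (324,300), about 138 mm long, and the small one at (371,350). I choose the middle one. There are two totes: the large lidded one at (233,236) is the target, and the small open one at (248,150) isn't. The board is at (428,240), the meter at (320,160), the jar at (135,333) and the beaker at (540,336).

```bash
cat > b.py <<'E'
from h import *
np.set_printoptions(precision=4,suppress=True)
p=robot.get_image("top")
def rect(c,h,z,s=2):  # metric picture: col -> -y, row -> -x, 2 px/mm
    w=[(c[0]+h,c[1]+h),(c[0]+h,c[1]-h),(c[0]-h,c[1]-h),(c[0]-h,c[1]+h)]
    n=int(2000*h*s)
    M=cv2.getPerspectiveTransform(np.float32([proj(p,(*a,z)) for a in w]),np.float32([(0,0),(n,0),(n,n),(0,n)]))
    return cv2.warpPerspective(p["image"],M,(n,n),flags=cv2.INTER_CUBIC)[:,:,::-1]
A=rect((.575,.215),.14,.083);B=rect((.44,.015),.06,.026)
out=np.zeros((560,800,3),np.uint8);out[:560,:560]=A;out[:240,560:800]=B;cv2.imwrite("pics/crop.png",out)
for t,z in(("lid_handle",.083),("clip_a_tab",.118),("manifold_center",.020),("board",.006)):
    for d in robot.silhouettes(p,t):
        if d["conf"]<.3: continue
        pts=np.argwhere(d["mask"])[:,::-1]
        W=np.float32([ray(p,q,z)[:2]*1000 for q in pts])
        (c,s,a)=cv2.minAreaRect(W);print(t,round(d["conf"],2),d["box"],"c",np.array(c),"size",np.array(s),"ang",a)
E
python3 b.py
```

```text
lid_handle 0.93 [185.0, 199.8, 92.9, 73.3] c [575.2755 215.7636] size [187.7313 159.159 ] ang 85.6535873413086
clip_a_tab 0.63 [181.8, 217.5, 17.6, 25.3] c [581.8429 306.1508] size [31.0888 53.8635] ang 85.2488021850586
clip_a_tab 0.46 [213.8, 134.3, 11.5, 20.1] c [771.9838 249.2373] size [43.8041 19.8571] ang 1.8802260160446167
manifold_center 0.89 [224.7, 305.2, 38.7, 80.3] c [331.3812 194.3372] size [190.852   42.9555] ang 20.038774490356445
manifold_center 0.78 [314.1, 270.4, 20.5, 58.7] c [438.1681  16.6326] size [136.6096  27.0723] ang 11.19568157196045
manifold_center 0.71 [345.3, 343.1, 50.7, 11.9] c [329.131  -88.2801] size [104.0252  20.5421] ang 80.43550109863281
manifold_center 0.4 [183.6, 217.0, 11.8, 24.4] c [597.9577 334.2351] size [31.9465 56.5229] ang 86.27376556396484
board 0.89 [373.9, 191.0, 108.4, 95.9] c [ 582.9828 -222.8028] size [233.4382 201.8961] ang 84.50370788574219
```

View pics/crop.png

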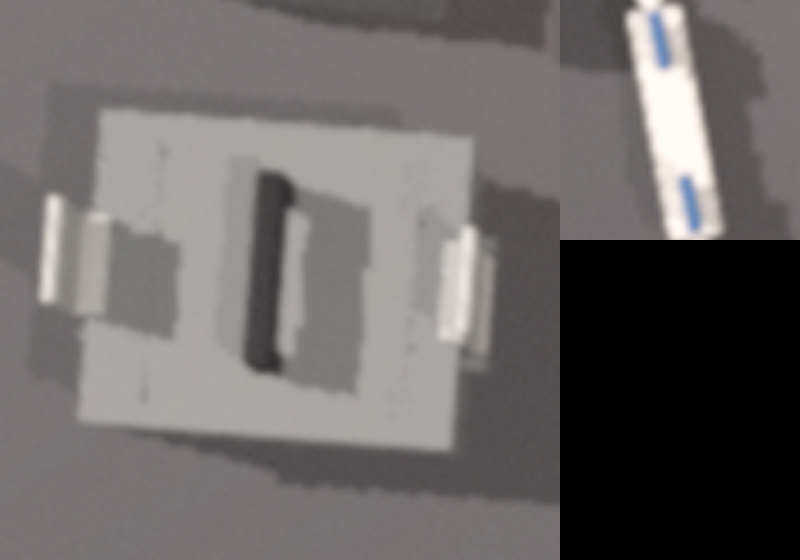

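The crop shows the lid at its listed size (188×159 mm), centred at (575,216) mm with the tote's y axis at 85.65°. The handle is at crop (265,270), and the clip tabs are at (52,250) and (460,285). The chosen manifold is 137×27 mm, so it's the right one, at (438,17) mm and 11°. I'm going to the inner side of the +y tab.

arm_command(
  series=[
    [0,[405,-272,0],[0,0,0.233]],
    [0,[405,-272,0],[0,0,0.233]],
    [0,[405,-272,0],[0,0,0.233]],
    [0,[405,-272,0],[0,0,0.233]],
    [0,[405,-272,0],[0,0,0.233]],
  ],
  squeeze=20,
)

```text
time: 1.65
ee_pos: [0.3806, 0.4094, 0.2057]
ee_rot: [0.0, 0.038, 0.999, 0.0]
wrist_force: [0.7, 0.9, 1.2]
grip_width: 0.0576
gripper_force: 0.0
```

arm_command(
  series=[
    [0,[203,-136,0],[0,0,0]],
    [0,[203,-136,0],[0,0,0]],
    [0,[203,-136,0],[0,0,0]],
    [0,[203,-136,0],[0,0,0]],
    [0,[203,-136,0],[0,0,0]],
  ],
)

```text
time: 2.15
ee_pos: [0.5842, 0.2729, 0.2055]
ee_rot: [0.0, 0.038, 0.999, 0.0]
wrist_force: [0.2, 0.6, 0.6]
grip_width: 0.0175
gripper_force: 0.0
```

arm_command(
  series=[
    [0,[0,0,-35],[0,0,0]],
    [0,[0,0,-70],[0,0,0]],
    [0,[0,0,-102],[0,0,0]],
    [0,[0,10,-102],[0,0,0]],
    [0,[1,20,-102],[0,0,0]],
  ],
)

```text
time: 2.65
ee_pos: [0.5834, 0.2954, 0.1037]
ee_rot: [-0.0, 0.038, 0.999, 0.0]
wrist_force: [-0.3, 0.6, 0.4]
grip_width: 0.0003
gripper_force: 0.0
```

arm_command(
  series=[
    [0,[1,12,0],[0,0,0]],
    [0,[2,24,0],[0,0,0]],
    [0,[3,36,0],[0,0,0]],
    [0,[4,48,0],[0,0,0]],
    [0,[5,62,0],[0,0,0]],
  ],
)

```text
time: 3.15
ee_pos: [0.5886, 0.3584, 0.1042]
ee_rot: [0.001, 0.038, 0.999, 0.001]
wrist_force: [0.2, -0.0, 0.7]
grip_width: 0.0004
gripper_force: 0.2
```

arm_command(
  series=[
    [0,[1,14,0],[0,0,0]],
    [0,[1,20,0],[0,0,0]],
    [0,[1,20,40],[0,0,0]],
    [0,[0,-20,80],[0,0,0]],
    [0,[0,-70,80],[0,0,0]],
  ],
)

```text
time: 3.65
ee_pos: [0.591, 0.2944, 0.188]
ee_rot: [0.005, 0.036, 0.999, 0.002]
wrist_force: [1.3, -0.7, 0.7]
grip_width: 0.0003
gripper_force: 0.0
```

```bash
python3 -c "
from h import *
p=robot.get_image('side');cv2.imwrite('pics/s1.png',cv2.resize(p['image'][130:290,180:360,::-1],None,fx=3,fy=3))"
```

```text
(no output)
```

View pics/s1.png

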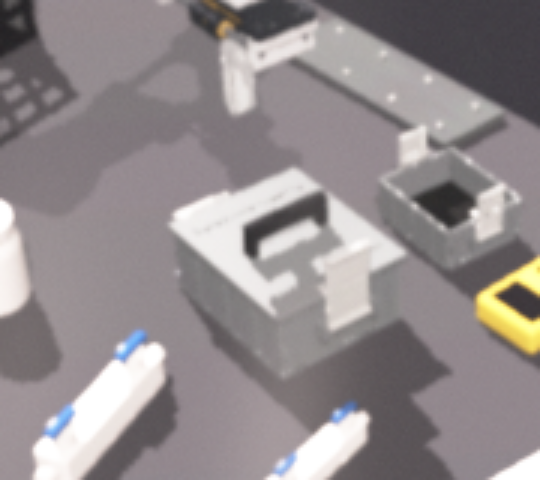

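The +y clip has folded open: only a low strip shows behind the lid at crop (200,205). The other tab at (345,285) is still upright, and the lid is unmoved. Next is the −y clip.

arm_command(
  series=[
    [0,[-10,-45,0],[0,0,0]],
    [0,[-20,-90,0],[0,0,0]],
    [0,[-20,-130,0],[0,0,0]],
    [0,[-20,-130,0],[0,0,0]],
    [0,[-20,-130,-30],[0,0,0]],
  ],
)

```text
time: 4.2
ee_pos: [0.5718, 0.1615, 0.1568]
ee_rot: [0.005, 0.039, 0.999, 0.001]
wrist_force: [0.6, -0.4, -1.4]
grip_width: 0.0006
gripper_force: 0.0
```

arm_command(
  series=[
    [0,[0,0,-30],[0,0,0]],
    [0,[0,0,-53],[0,0,0]],
    [0,[0,-8,-53],[0,0,0]],
    [0,[-1,-18,-53],[0,0,0]],
    [0,[-2,-28,-53],[0,0,0]],
  ],
)

```text
time: 4.7
ee_pos: [0.5674, 0.1331, 0.1015]
ee_rot: [0.001, 0.038, 0.999, 0.0]
wrist_force: [0.6, 1.0, -0.1]
grip_width: 0.0006
gripper_force: 1.3
```

arm_command(
  series=[
    [0,[-1,-12,0],[0,0,0]],
    [0,[-2,-24,0],[0,0,0]],
    [0,[-3,-36,0],[0,0,0]],
    [0,[-4,-48,0],[0,0,0]],
    [0,[-5,-60,0],[0,0,0]],
  ],
)

```text
time: 5.2
ee_pos: [0.5611, 0.0717, 0.1003]
ee_rot: [0.0, 0.038, 0.999, -0.0]
wrist_force: [0.2, -0.0, 0.4]
grip_width: 0.0006
gripper_force: 0.0
```

arm_command(
  series=[
    [0,[-1,-10,0],[0,0,0]],
    [0,[-1,-12,0],[0,0,0]],
    [0.5,[-1,-12,40],[0,0,0]],
    [0.5,[0,20,80],[0,0,0]],
    [0.5,[4,65,80],[0,0,0]],
  ],
)

```text
time: 5.7
ee_pos: [0.5689, 0.1377, 0.1858]
ee_rot: [0.005, 0.04, 0.999, 0.0]
wrist_force: [0.7, 0.4, -0.3]
grip_width: 0.0207
gripper_force: 0.0
```

```bash
python3 -c "
from h import *
p=robot.get_image('side');a=cv2.resize(p['image'][130:290,220:350,::-1],None,fx=3,fy=3)
print(robot.get_state()['ee_pos'],robot.get_state()['qpos'])
for d in robot.silhouettes(p,'clip_a_tab'):print(d['conf'],d['box'])
p=robot.get_image('top')
for d in robot.silhouettes(p,'lid'):
  W=np.float32([ray(p,q,.083)[:2]*1000 for q in np.argwhere(d['mask'])[:,::-1]]);print(d['conf'],cv2.minAreaRect(W))
b=cv2.resize(p['image'][170:330,160:290,::-1],None,fx=3,fy=3);cv2.imwrite('pics/s2.png',np.hstack([a,b]))"
```

```text
[0.56792812 0.14650804 0.18358687] [ 0.12890774  0.30023379  1.52497301  0.00765422  1.30748868 -1.36904793]
0.68 [316.0, 174.2, 8.4, 6.4]
0.66 [339.1, 208.9, 53.2, 38.2]
0.68 ((566.3529052734375, 208.91741943359375), (147.54598999023438, 185.06385803222656), 2.348320484161377)
```

View pics/s2.png

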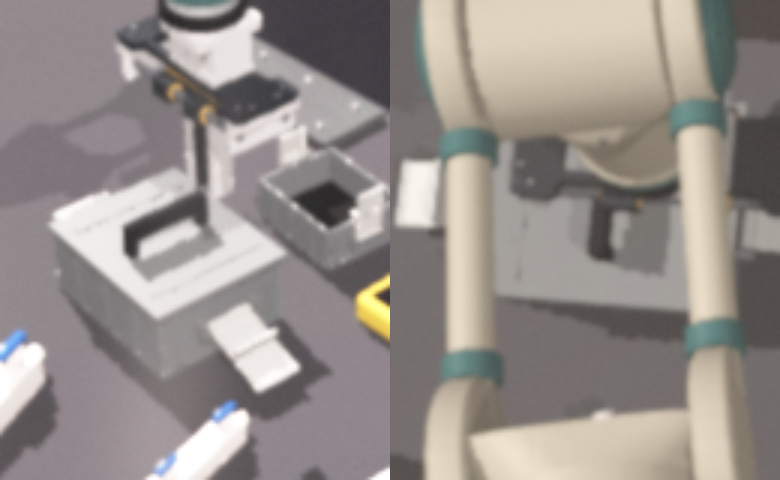

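Both clips are folded open: flat at (255,345) on the near side, and at (415,190) in the top view. The lid is still in place. Now the handle grasp.

arm_command(
  series=[
    [0.5,[4,35,0],[0,0,0]],
    [0.5,[7,69,0],[0,0,0]],
    [0.5,[7,69,0],[0,0,0]],
    [0.5,[7,69,-40],[0,0,0]],
    [0.5,[7,69,-60],[0,0,0]],
  ],
)

```text
time: 6.4
ee_pos: [0.5707, 0.2055, 0.1174]
ee_rot: [-0.002, 0.038, 0.999, -0.001]
wrist_force: [0.0, 0.5, 0.2]
grip_width: 0.0469
gripper_force: 0.0
```

arm_command(
  series=[
    [0.5,[4,10,0],[0,0,0]],
    [0.5,[4,10,-25],[0,0,0]],
    [0.5,[4,10,-25],[0,0,0]],
    [0,[4,10,-25],[0,0,0]],
    [0,[4,10,-25],[0,0,0]],
  ],
  squeeze=35,
)

```text
time: 6.9
ee_pos: [0.5773, 0.2174, 0.0966]
ee_rot: [0.001, 0.038, 0.999, 0.0]
wrist_force: [0.8, -1.0, -1.2]
grip_width: 0.0344
gripper_force: 0.0
```

arm_command(
  series=[
    [0,[0,0,0],[0,0,0]],
    [0,[0,0,0],[0,0,0]],
    [0,[0,0,0],[0,0,0]],
    [0,[0,0,0],[0,0,0]],
  ],
)

```text
time: 7.3
ee_pos: [0.5766, 0.2171, 0.0959]
ee_rot: [0.001, 0.038, 0.999, -0.0]
wrist_force: [0.3, -0.6, 4.9]
grip_width: 0.0133
gripper_force: 35.0
```

arm_command(
  series=[
    [0,[0,0,8],[0,0,0]],
    [0,[0,0,25],[0,0,0]],
    [0,[0,0,45],[0,0,0]],
    [0,[0,0,70],[0,0,0]],
    [0,[0,0,90],[0,0,0]],
  ],
)

```text
time: 7.8
ee_pos: [0.5759, 0.2177, 0.1859]
ee_rot: [-0.0, 0.038, 0.999, 0.0]
wrist_force: [0.5, -0.2, -2.3]
grip_width: 0.0136
gripper_force: 35.0
```

arm_command(
  series=[
    [0,[1,-25,0],[0,0,0]],
    [0,[2,-65,0],[0,0,0]],
    [0,[3,-105,0],[0,0,0]],
    [0,[4,-145,0],[0,0,0]],
    [0,[4,-185,0],[0,0,0]],
  ],
)

```text
time: 8.3
ee_pos: [0.5797, 0.0314, 0.1847]
ee_rot: [-0.001, 0.038, 0.999, 0.0]
wrist_force: [0.5, 0.4, -3.3]
grip_width: 0.0137
gripper_force: 35.0
```

arm_command(
  series=[
    [0,[0,-40,0],[0,0,0]],
    [0,[1,-80,0],[0,0,0]],
    [0,[1,-120,0],[0,0,0]],
    [0,[2,-160,0],[0,0,0]],
    [0,[2,-195,0],[0,0,0]],
  ],
)

```text
time: 8.8
ee_pos: [0.5818, -0.1642, 0.1846]
ee_rot: [-0.0, 0.038, 0.999, 0.0]
wrist_force: [0.4, 0.3, -2.3]
grip_width: 0.0137
gripper_force: 35.0
```

arm_command(
  series=[
    [0,[0,-30,0],[0,0,0]],
    [0,[0,-50,0],[0,0,0]],
    [0,[0,-61,0],[0,0,0]],
    [0,[0,-61,0],[0,0,0]],
    [0,[0,-61,0],[0,0,0]],
  ],
)

```text
time: 9.3
ee_pos: [0.5822, -0.2222, 0.1849]
ee_rot: [-0.0, 0.038, 0.999, 0.001]
wrist_force: [0.9, 0.0, -4.0]
grip_width: 0.0141
gripper_force: 35.0
```

arm_command(
  series=[
    [0,[0,0,-30],[0,0,0]],
    [0,[0,0,-65],[0,0,0]],
    [0,[0,0,-100],[0,0,0]],
    [0,[0,0,-125],[0,0,0]],
    [0,[0,0,-138],[0,0,0]],
  ],
)

```text
time: 9.8
ee_pos: [0.5809, -0.2209, 0.0448]
ee_rot: [-0.002, 0.037, 0.999, 0.001]
wrist_force: [-0.8, -0.4, -2.9]
grip_width: 0.0142
gripper_force: 35.0
```

arm_command(
  series=[
    [0,[0,0,-4],[0,0,0]],
    [0,[0,0,-8],[0,0,0]],
    [0,[0,0,-11],[0,0,0]],
    [0,[0,0,-13],[0,0,0]],
    [0,[0,0,-14],[0,0,0]],
  ],
)

```text
time: 10.3
ee_pos: [0.5827, -0.2238, 0.0338]
ee_rot: [0.001, 0.038, 0.999, -0.0]
wrist_force: [-0.3, -0.3, -2.7]
grip_width: 0.0137
gripper_force: 35.0
```

Force hasn't come off the wrist yet, so I'll ease down a little more.

arm_command(
  series=[
    [0,[0,0,-1],[0,0,0]],
    [0,[0,0,-2],[0,0,0]],
    [0,[0,0,-2],[0,0,0]],
  ],
)

```text
time: 10.6
ee_pos: [0.5826, -0.2238, 0.0329]
ee_rot: [0.001, 0.038, 0.999, -0.0]
wrist_force: [-2.4, 0.4, 5.5]
grip_width: 0.0139
gripper_force: 35.0
```

arm_command(
  series=[
    [0.3,[0,0,0],[0,0,0]],
    [0.6,[0,0,0],[0,0,0]],
    [0.6,[0,0,0],[0,0,0]],
    [0.6,[0,0,0],[0,0,0]],
    [0.6,[0,0,15],[0,0,0]],
  ],
)

```text
time: 11.1
ee_pos: [0.5807, -0.2228, 0.0442]
ee_rot: [-0.002, 0.038, 0.999, 0.001]
wrist_force: [-0.0, 0.8, 0.7]
grip_width: 0.0504
gripper_force: 0.0
```

arm_command(
  series=[
    [0.6,[0,0,45],[0,0,0]],
    [0.6,[0,0,90],[0,0,0]],
    [0.6,[-25,40,100],[0,0,0.1]],
    [0.6,[-50,80,100],[0,0,0.2]],
    [0.6,[-75,120,100],[0,0,0.271]],
  ],
)

```text
time: 11.6
ee_pos: [0.5068, -0.1027, 0.1466]
ee_rot: [0.001, -0.099, 0.995, -0.0]
wrist_force: [0.1, -0.2, -0.0]
grip_width: 0.0565
gripper_force: 0.0
```

arm_command(
  series=[
    [0.6,[-20,40,0],[0,0,0]],
    [0.6,[-40,80,0],[0,0,0]],
    [0.6,[-69,120,0],[0,0,0]],
    [0.6,[-69,120,0],[0,0,0]],
    [0.6,[-69,120,0],[0,0,0]],
  ],
)

```text
time: 12.1
ee_pos: [0.4381, 0.017, 0.1464]
ee_rot: [0.001, -0.099, 0.995, -0.0]
wrist_force: [0.8, -0.4, 0.2]
grip_width: 0.0563
gripper_force: 0.0
```

```bash
python3 -c "
from h import *
s=robot.get_state();print(s['ee_pos'],s['ee_rot'],s['qpos'])
p=robot.get_image('side');save(p,'s3')
p=robot.get_image('top')
for t,z in(('manifold_center',.02),('lid',.02)):
 for d in robot.silhouettes(p,t):
  W=np.float32([ray(p,q,z)[:2]*1000 for q in np.argwhere(d['mask'])[:,::-1]]);print(t,d['conf'],cv2.minAreaRect(W))
"
```

```text
[0.43814762 0.01699099 0.14642689] [ 6.25320687e-04 -9.85986027e-02  9.95127042e-01 -3.07075211e-04] [-1.19887858e-01  1.14268786e-01  1.87312262e+00 -3.59169326e-04
  1.15284719e+00 -1.88805680e+00]
manifold_center 0.8 ((328.55157470703125, -100.33345031738281), (80.38778686523438, 22.404991149902344), 82.33229064941406)
manifold_center 0.8 ((338.6319580078125, 197.3631134033203), (176.80828857421875, 41.628021240234375), 20.971847534179688)
manifold_center 0.71 ((388.7140197753906, 8.137170791625977), (33.495643615722656, 27.139976501464844), 0.23138001561164856)
manifold_center 0.23 ((363.98406982421875, -466.0559387207031), (94.533447265625, 70.95419311523438), 71.73298645019531)
lid 0.65 ((582.044189453125, -222.38052368164062), (189.95492553710938, 158.28616333007812), 85.57669830322266)
lid 0.54 ((580.7676391601562, -220.73635864257812), (231.3747100830078, 200.75819396972656), 84.106201171875)
```

View pics/s3.png

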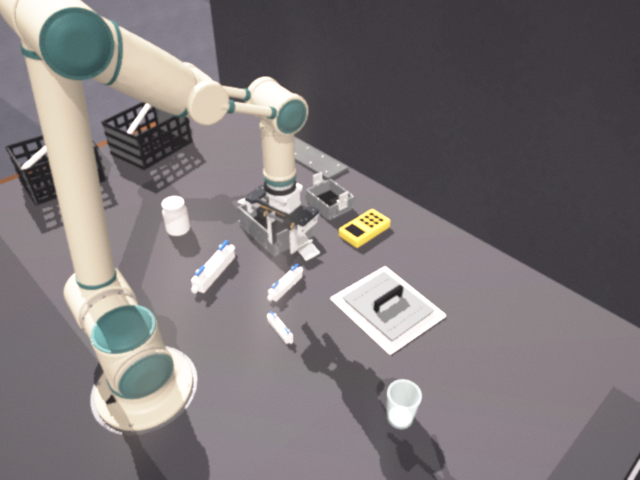

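The lid lies flat in the middle of the board at (388,303), within 2 mm of centre by measurement. Descending on the manifold.

arm_command(
  series=[
    [0.6,[0,0,-40],[0,0,0]],
    [0.6,[0,0,-80],[0,0,0]],
    [0.6,[0,0,-115],[0,0,0]],
    [0.6,[0,0,-132],[0,0,0]],
    [0.6,[0,0,-140],[0,0,0]],
  ],
)

```text
time: 12.8
ee_pos: [0.4376, 0.0156, 0.0041]
ee_rot: [-0.002, -0.097, 0.995, 0.0]
wrist_force: [-0.3, 0.2, -0.0]
grip_width: 0.0563
gripper_force: 0.0
```

arm_command(
  series=[
    [0.6,[0,0,0],[0,0,0]],
    [0,[0,0,0],[0,0,0]],
    [0,[0,0,0],[0,0,0]],
    [0,[0,0,0],[0,0,0]],
    [0,[0,0,0],[0,0,0]],
  ],
  squeeze=25,
)

```text
time: 13.3
ee_pos: [0.4388, 0.0164, 0.0068]
ee_rot: [0.001, -0.098, 0.995, -0.0]
wrist_force: [-0.1, -0.6, -0.2]
grip_width: 0.028
gripper_force: 0.0
```

arm_command(
  series=[
    [0,[0,0,0],[0,0,0]],
    [0,[0,0,0],[0,0,0]],
    [0,[0,0,30],[0,0,0]],
    [0,[0,0,70],[0,0,0]],
    [0,[0,0,110],[0,0,0]],
  ],
)

```text
time: 13.8
ee_pos: [0.4372, 0.0166, 0.1167]
ee_rot: [-0.001, -0.098, 0.995, 0.0]
wrist_force: [0.6, -0.4, -0.9]
grip_width: 0.0257
gripper_force: 25.0
```

arm_command(
  series=[
    [0,[15,20,25],[0,0,-0.14]],
    [0,[30,40,30],[0,0,-0.28]],
    [0,[45,60,30],[0,0,-0.42]],
    [0,[60,80,30],[0,0,-0.56]],
    [0,[70,100,30],[0,0,-0.7]],
  ],
)

```text
time: 14.3
ee_pos: [0.5089, 0.1173, 0.1458]
ee_rot: [0.0, 0.252, 0.968, -0.0]
wrist_force: [-0.4, -0.4, -1.2]
grip_width: 0.0261
gripper_force: 25.0
```

arm_command(
  series=[
    [0,[15,25,0],[0,0,-0.14]],
    [0,[30,50,0],[0,0,-0.28]],
    [0,[45,75,0],[0,0,-0.42]],
    [0,[66,99,0],[0,0,-0.56]],
    [0,[66,99,0],[0,0,-0.7]],
  ],
)

```text
time: 14.8
ee_pos: [0.5765, 0.2185, 0.1451]
ee_rot: [0.0, 0.568, 0.823, 0.001]
wrist_force: [-1.0, 0.0, -1.4]
grip_width: 0.0257
gripper_force: 25.0
```

arm_command(
  series=[
    [0,[0,0,0],[0,0,-0.14]],
    [0,[0,0,0],[0,0,-0.28]],
    [0,[0,0,0],[0,0,-0.42]],
    [0,[0,0,0],[0,0,-0.44]],
    [0,[0,0,0],[0,0,-0.44]],
  ],
)

```text
time: 15.3
ee_pos: [0.5738, 0.2154, 0.1456]
ee_rot: [-0.0, 0.732, 0.681, -0.0]
wrist_force: [0.0, -1.0, -0.1]
grip_width: 0.0258
gripper_force: 25.0
```

```bash
python3 -c "
from h import *
s=robot.get_state();print(s['ee_pos'],s['ee_rot'],s['qpos'])
p=robot.get_image('side');cv2.imwrite('pics/s4.png',cv2.resize(p['image'][120:290,200:360,::-1],None,fx=3,fy=3))
"
```

```text
[0.57385    0.21538003 0.14562021] [-1.86459921e-04  7.31967601e-01  6.81339277e-01 -4.29895449e-04] [ 2.45643461e-01  3.70009841e-01  1.51588457e+00 -9.31821302e-05
  1.25663123e+00  3.17286871e-01]
```

View pics/s4.png

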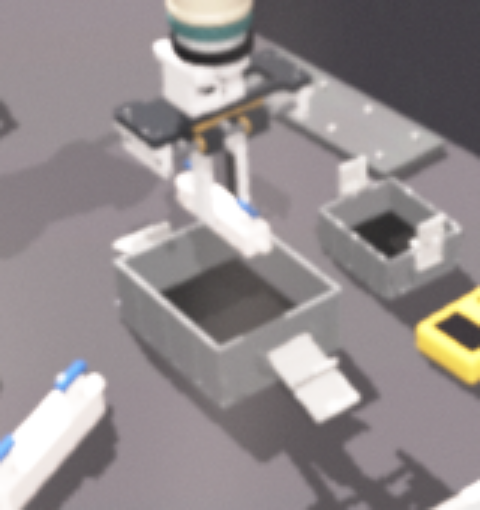

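The manifold hangs level over the open tote, aligned with its long side at (225,215). Lowering it.

arm_command(
  series=[
    [0,[1,0,-25],[0,0,0]],
    [0,[1,0,-55],[0,0,0]],
    [0,[1,0,-85],[0,0,0]],
    [0,[1,0,-105],[0,0,0]],
    [0,[1,0,-114],[0,0,0]],
  ],
)

```text
time: 15.85
ee_pos: [0.5736, 0.215, 0.0298]
ee_rot: [-0.001, 0.732, 0.681, -0.002]
wrist_force: [-0.1, -0.4, -1.2]
grip_width: 0.0257
gripper_force: 25.0
```

arm_command(
  series=[
    [0,[0,0,-3],[0,0,0]],
    [0,[0,0,-6],[0,0,0]],
    [0,[0,0,-9],[0,0,0]],
    [0,[0,0,-10],[0,0,0]],
    [0,[0,0,-10],[0,0,0]],
  ],
)

```text
time: 16.35
ee_pos: [0.5755, 0.2155, 0.0226]
ee_rot: [0.0, 0.733, 0.681, 0.0]
wrist_force: [0.3, -0.3, -1.8]
grip_width: 0.0261
gripper_force: 25.0
```

arm_command(
  series=[
    [0,[0,0,-1],[0,0,0]],
    [0,[0,0,-2],[0,0,0]],
    [0,[0,0,-2],[0,0,0]],
  ],
)

```text
time: 16.65
ee_pos: [0.5757, 0.2156, 0.0218]
ee_rot: [0.0, 0.733, 0.681, 0.001]
wrist_force: [-2.7, -0.3, 7.5]
grip_width: 0.0257
gripper_force: 25.0
```

Contact with the floor (+9 N). Release and lift out.

arm_command(
  series=[
    [0.3,[0,0,0],[0,0,0]],
    [0.5,[0,0,0],[0,0,0]],
    [0.5,[0,0,0],[0,0,0]],
    [0.5,[0,0,0],[0,0,0]],
    [0.5,[0,0,20],[0,0,0]],
  ],
)

```text
time: 17.15
ee_pos: [0.573, 0.2148, 0.0376]
ee_rot: [-0.001, 0.733, 0.68, -0.003]
wrist_force: [0.1, -0.8, 0.7]
grip_width: 0.0469
gripper_force: 0.0
```

arm_command(
  series=[
    [0.5,[0,0,40],[0,0,0]],
    [0.5,[0,0,80],[0,0,0]],
    [0.5,[0,0,120],[0,0,0]],
    [0.5,[0,0,160],[0,0,0]],
    [0.5,[0,0,200],[0,0,0]],
  ],
)

```text
time: 17.65
ee_pos: [0.5749, 0.2154, 0.2416]
ee_rot: [0.0, 0.733, 0.68, -0.0]
wrist_force: [0.7, 0.2, 0.8]
grip_width: 0.047
gripper_force: 0.0
```

arm_command(
  series=[
    [0.5,[-40,0,0],[0,0,0]],
    [0.5,[-80,0,0],[0,0,0]],
    [0.5,[-100,0,0],[0,0,0]],
    [0.5,[-100,0,0],[0,0,0]],
    [0.5,[-100,0,0],[0,0,0]],
  ],
)

```text
time: 18.15
ee_pos: [0.4757, 0.2156, 0.2404]
ee_rot: [0.0, 0.733, 0.681, 0.001]
wrist_force: [0.7, 0.6, 0.6]
grip_width: 0.047
gripper_force: 0.0
```

```bash
python3 -c "
from h import *
p=robot.get_image('side');cv2.imwrite('pics/s5.png',cv2.resize(p['image'][130:430,150:450,::-1],None,fx=2,fy=2))
"
```

```text
(no output)
```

View pics/s5.png

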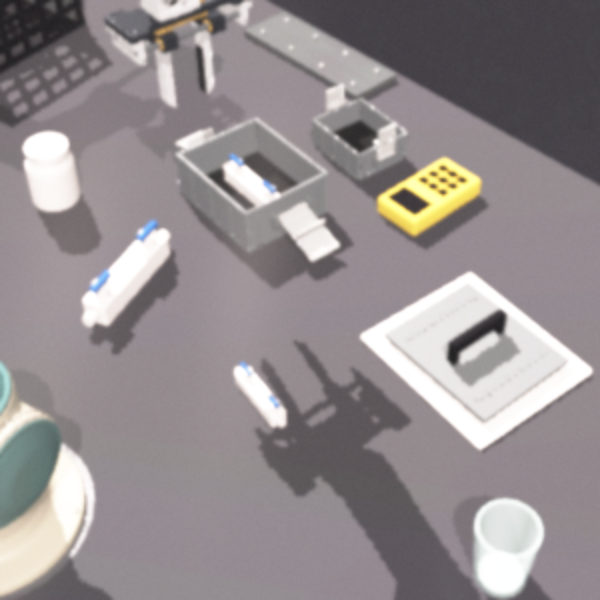

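The manifold lies flat in the tote at (250,180), both clips are open, the lid is on the board at (477,345), and the meter, beaker and jar look undisturbed. Handing in.

```bash
python3 -c "
from bench import robot
print(robot.close_job())"
```

```text
the job is handed in; nothing more can be done
None
```

I handed the job in at about 18 s of the 67 s allowed; the hand-in returned no verdict, but the last picture showed both clips open, the lid flat mid-board, the manifold flat in the open tote, and the meter, beaker and jar in place.

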